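Sweep the grinder's washers through the gate into the slot

ROBOT

A 7-joint arm with a two-finger parallel gripper is mounted at the origin on the work surface. World frame = base frame: x ahead of the robot, y to its left, z up, the work surface at z = 0. Lengths are in m, angles in rad, forces in N, time in s.
With the tool pointing down it reaches from about 0.35 to 0.9 m from the base axis. Payload 8.1 kg.
Tool frame: the origin (TCP) lies on the centre line of the jaws, within the pads' length; the fingertips stand 19 mm ahead of it and the grasp point (between the pads) is the TCP; x points along the fingers, y is the direction in which the jaws open and shut, and the axes are right-handed (so a half turn about x gives the same grasp; the last joint's range is limited). The gripper opens to 92 mm and grips with 3 to 60 N. Pads are 19 mm wide; open, the fingers measure 130 mm over their backs; the gripper's body (75 mm by 190 mm) begins 47 mm behind the grasp point.
Start: joints at [-1.431, 0.434, 0.025, 1.573, -0.012, 1.134, -0.075], TCP at [0.15, 0.607, 0.246] pointing down, gripper open.
Joint ranges: [-2.62, 2.62], [-0.44, 2.09], [-1.27, 1.32], [0.08, 2.57], [-1.32, 4.46], [0.12, 2], [-2.74, 2.74]. Speed limits (rad/s): [2.22, 2.22, 3.01, 3.01, 3.14, 3.14, 3.14].

INTERFACE

Orientations are given as [roll, pitch, yaw] about the fixed x, y, z axes, in that order (R = Rz(yaw) Ry(pitch) Rx(roll)).
In Python, from bench import env gives the robot as it stands.
- The arm moves only by the tool play_rows, never from a script. Its argument "motion" is a list of rows, each an object of numbers: "x", "y", "z": the shift along the tool's x, y, z in mm; "ax", "ay", "az": the turn, a rotation vector about the tool's x, y, z in degrees; "claw": the gripper command: -1 is fully open, 1 is shut, values between are in proportion. In form: [{"x": .., "y": .., "z": .., "ax": .., "ay": .., "az": .., "claw": ..}, ...]. A call has 1 to 8 rows; each row is the pose to reach, as a shift and turn from the pose measured when the call began, along the tool's axes at that moment; what a row does not reach only later rows make up. A row lasts 1/8 s, in which the tool goes at most 62.5 mm and 10.7 degrees, less where a joint would pass 70% of its speed; a pose out of reach is approached as far as the arm can. A call with a gripper value outside its range is refused whole. The fingers move at their own pace and stop on an object; "force" is the grip in N (left out, the last holds). Time passes only in rows, so rows that repeat a pose let the fingers close. It gives the time, the measured TCP pose, the force and the opening at its end, in the units of the state.
- env.get_obs(): the state, without advancing time (a new reading comes with each control period).
- env.grab_frame(name): name is "scene" or "side" or "wrist"; returns the picture (480x640x3 uint8, blue, green, red); there is no depth.
- env.camera_params(name): a dict with "fx", "fy", "cx", "cy" (pixels), "distortion" ([k1, k2, p1, p2, k3] as OpenCV has them; the pictures are not rectified), "cam_to_world" (4x4, takes a point from camera to world coordinates); the wrist camera has in their place "T_tool_cam" (4x4, takes a point from camera to tool coordinates, whose origin is the TCP and whose axes are the tool frame's). Camera axes: x right, y down, z forward; pixel columns grow to the right and rows downward; lengths in m; the calibration is good to about 2 mm. A picture is of the moment at which its call begins: read the wrist's pose just before it. camera_params takes no time and is no camera call.
- env.sign_off(): hands the job in, once; it reports no verdict.
Trained networks look in the newest picture that a camera, given by its name, has taken for a name from the list of things; names that differ only in an ending like _2 or _b are one class to them, and where a whole thing is asked for, a point or a joint stands for the part that bears it (a point fixed in the world has none). Each returns a list of dicts, best first, with "score" (0 to 1); they miss things now and then, are a little off and sometimes report something else, mostly with a low value. They report only what shows in the picture. A call takes as long as a camera call.
- env.look_for(target, camera): "location" ([x, y, z] in m, in the coordinates of the camera as it stood for that picture, good to about 4 mm: the middle of the surface that is visible of it).
- env.cut_out(target, camera): "pixels" (480x640 bool, what is visible of it).
- env.mark_of(target, camera): "location" ([x, y, z] in m, in the coordinates of the camera as it stood for that picture, good to about 4 mm: a listed point, or the origin of a listed thing).
The state is a dict: "t": time; "qpos": joint angles; "joint_vel": joint speeds; "tau": joint torques, N m; "ee_pos": TCP position; "tcp_rot": TCP orientation; "contact_force": force on the tool from outside, world axes, zero at the start; "wrist_torque": the same for the moment, N m; "width": opening from 0.0 (shut) to 1.0 (fully open).
Only numpy, scipy, OpenCV 4.12 (cv2) and the standard library are available. Lean on these libraries where they do the work, as an engineer would, in place of code of your own. Each camera call takes 0.05 s, during which the arm holds its last target. There are 200 camera calls.

TASK

The grinder is being sold with its washers: with the fingertips, push the three round washers along the deck of the sorting box, through the gate in its fence and into the slot beyond, one after the other. Slide them only, do not pick any of them up; leave the tall hexagon nut, the wing nut and the goods on the table where they are.

Things in the scene. Friction and masses are not known exactly. Their poses are not given: they have to be found in the camera images.
- tray: plywood sorting box fixed to the table, 284 mm (x) by 336 mm (y); origin on the table, 138 mm from its back and midway across, z up, +x from the deck through the gate to the slot. Flat deck 90 mm above the table, x -130 to 68, y -160 to 160 mm, inside a 12 mm high rim, 8 mm thick (back and sides). Across the deck's front a fence, x 60 to 68 mm, 18 mm high, with one gate in its middle
- gate (a point): middle of the gate at deck height (90 mm above the table), exactly on the deck's front edge (the fence's outer face) where the drop into the slot begins: x 68, y 0 mm of the sorting box, same axes. The gate is 56 mm wide (box y -28 to 28 mm), open above, between rounded posts 8 mm thick
- slot (a point): middle of the slot's floor, 6 mm above the table, same axes as the box. The slot is an open-topped pocket beyond the gate, 84 mm deeper than the deck, 70 mm long (box x 68 to 138) by 110 mm wide (box y -55 to 55), with a far wall 102 mm above the table
- washer_a: thick round plain steel washer, 40 mm outside diameter, 16 mm hole, 10 mm thick, about 80 g; starts lying flat on the deck of the sorting box; origin at the centre of its underside, z up through the hole. The three washers are alike.
- washer_b: thick round plain steel washer, 40 mm outside diameter, 16 mm hole, 10 mm thick, about 80 g; starts lying flat on the deck of the sorting box; origin at the centre of its underside, z up through the hole. The three washers are alike.
- washer_c: thick round plain steel washer, 40 mm outside diameter, 16 mm hole, 10 mm thick, about 80 g; starts lying flat on the deck of the sorting box; origin at the centre of its underside, z up through the hole. The three washers are alike.
- nut: tall steel hexagon nut, 30 mm across flats, 36 mm high, with a 14 mm hole through it, standing upright on the deck among the washers (any of four places): not to be swept. Origin at the centre of its underside
- wingnut: steel wing nut with two upturned wings, 42 mm over the wings, 22 mm high, on the deck near the back rim: not to be swept. Origin at the centre of its underside
- insulator_green: green glass bell-shaped insulator, 90 mm diameter, 96 mm high, at the far right of the table. Goods for sale: leave it alone. Origin at the centre of its underside.
- insulator_clear: clear glass bell-shaped insulator, 90 mm diameter, 96 mm high, at the right of the table. Goods for sale: leave it alone. Origin at the centre of its underside.
- case: flat plastic tape case, 105 by 187 by 27 mm, at the right of the table. Goods for sale: leave it alone. Origin at the centre of its underside.
- drum: aluminium grating drum, an open cone 100 mm wide at the mouth, 105 mm high, at the far left of the table. Goods for sale: leave it alone. Origin at the centre of its underside.
- dish: white lidded ceramic dish, 120 mm diameter, 72 mm high, at the left of the table. Goods for sale: leave it alone. Origin at the centre of its underside.

How it is judged:
On the way, in this order (a step that is already met when the one before it is completed fails the run):
1. one washer is down in the slot (((x of washer_a in the frame of tray between 0.068 and 0.138 m and y of washer_a in the frame of tray between -0.055 and 0.055 m and z of washer_a in the frame of tray below 0.08 m) or (x of washer_b in the frame of tray between 0.068 and 0.138 m and y of washer_b in the frame of tray between -0.055 and 0.055 m and z of washer_b in the frame of tray below 0.08 m) or (x of washer_c in the frame of tray between 0.068 and 0.138 m and y of washer_c in the frame of tray between -0.055 and 0.055 m and z of washer_c in the frame of tray below 0.08 m))), for 0.2 s.
2. a second washer is down in the slot ((((x of washer_a in the frame of tray between 0.068 and 0.138 m and y of washer_a in the frame of tray between -0.055 and 0.055 m and z of washer_a in the frame of tray below 0.08 m) and (x of washer_b in the frame of tray between 0.068 and 0.138 m and y of washer_b in the frame of tray between -0.055 and 0.055 m and z of washer_b in the frame of tray below 0.08 m)) or ((x of washer_a in the frame of tray between 0.068 and 0.138 m and y of washer_a in the frame of tray between -0.055 and 0.055 m and z of washer_a in the frame of tray below 0.08 m) and (x of washer_c in the frame of tray between 0.068 and 0.138 m and y of washer_c in the frame of tray between -0.055 and 0.055 m and z of washer_c in the frame of tray below 0.08 m)) or ((x of washer_b in the frame of tray between 0.068 and 0.138 m and y of washer_b in the frame of tray between -0.055 and 0.055 m and z of washer_b in the frame of tray below 0.08 m) and (x of washer_c in the frame of tray between 0.068 and 0.138 m and y of washer_c in the frame of tray between -0.055 and 0.055 m and z of washer_c in the frame of tray below 0.08 m)))), for 0.2 s.
3. the third washer is down in the slot (x of washer_a in the frame of tray between 0.068 and 0.138 m and y of washer_a in the frame of tray between -0.055 and 0.055 m and z of each of washer_a, washer_b, washer_c in the frame of tray below 0.08 m and x of washer_b in the frame of tray between 0.068 and 0.138 m and y of washer_b in the frame of tray between -0.055 and 0.055 m and x of washer_c in the frame of tray between 0.068 and 0.138 m and y of washer_c in the frame of tray between -0.055 and 0.055 m), for 0.2 s.
At the end, for the whole second after the job is handed in: All three washers lie at rest inside the slot, their origins at least 10 mm below deck height; the hexagon nut and the wing nut are within 15 mm of where they started, the other goods within 30 mm (all of step 3 and linear speed of each of washer_a, washer_b, washer_c below 0.02 m/s and not (distance of nut from where it was at the start of the episode above 0.015 m) and not (distance of wingnut from where it was at the start of the episode above 0.015 m) and not (distance of insulator_green from where it was at the start of the episode above 0.03 m) and not (distance of insulator_clear from where it was at the start of the episode above 0.03 m) and not (distance of case from where it was at the start of the episode above 0.03 m) and not (distance of drum from where it was at the start of the episode above 0.03 m) and not (distance of dish from where it was at the start of the episode above 0.03 m)); the robot touches nothing.
It fails at once if a washer was lifted: its origin rose more than 12 mm above the deck (z of any of washer_a, washer_b, washer_c in the frame of tray above 0.102 m).
It fails at once if the hexagon nut or the wing nut was moved more than 15 mm (distance of any of nut, wingnut from where it was at the start of the episode above 0.015 m).
It fails at once if goods on the table were moved more than 30 mm (distance of any of insulator_green, insulator_clear, case, drum, dish from where it was at the start of the episode above 0.03 m).
It also fails if it takes over 72 s, if anything falls off the work surface, if the arm or the gripper's body presses on something with over 40 N, if the wrist force passes 120 N, or if a joint passes its speed limit or range.

## Working session

There is one attempt and no reset: what is moved stays moved. The work goes in short steps, Python scripts to look and compute and a tool call to move; the robot and the scene stay as the last step left them, time stands still between calls to the robot, and variables do not carry over. Pictures are saved under pics/ and viewed, about 8 in all and at most 12, crops included, and the job is handed in when it is done.

Besides the shell and the picture viewer there is one more tool, called after "Call:" in YAML: its name, and indented under it one key for each argument. play_rows: Moves the arm, as the interface text tells. Its arguments: {"type":"object","properties":{"motion":{"type":"array","items":{"type":"object","properties":{"x":{"type":"number"},"y":{"type":"number"},"z":{"type":"number"},"ax":{"type":"number"},"ay":{"type":"number"},"az":{"type":"number"},"claw":{"type":"number"}}}},"force":{"type":"number"}},"required":["motion"]}

```bash
mkdir -p pics
cat > h.py <<'E'
import numpy as np, cv2
from bench import env
from scipy.spatial.transform import Rotation as R
def T_tool():
    o=env.get_obs(); T=np.eye(4); r=np.array(o["tcp_rot"])
    T[:3,:3]=R.from_euler('xyz',r).as_matrix() if r.size==3 else r.reshape(3,3)
    T[:3,3]=o["ee_pos"]; return T
def c2w(cam):
    p=env.camera_params(cam)
    return np.array(p["cam_to_world"]) if cam!="wrist" else T_tool()@np.array(p["T_tool_cam"])
def marks(cam,names,fn="mark_of"):
    T=c2w(cam)
    for n in names:
        for d in getattr(env,fn)(n,cam):
            w=T[:3,:3]@d["location"]+T[:3,3]
            print(cam,n,round(d["score"],2),np.round(w*1000,1))
def snap(cam,f):
    im=env.grab_frame(cam); cv2.imwrite(f"pics/{f}.png",im); return im
def pix2w(cam,uv,z,T=None):
    p=env.camera_params(cam); T=c2w(cam) if T is None else T
    K=np.array([[p["fx"],0,p["cx"]],[0,p["fy"],p["cy"]],[0,0,1.]])
    n=cv2.undistortPoints(np.array(uv,float).reshape(-1,1,2),K,np.array(p["distortion"])).reshape(-1,2)
    d=np.c_[n,np.ones(len(n))]@T[:3,:3].T; o=T[:3,3]
    return o+d*((z-o[2])/d[:,2])[:,None]
def w2pix(cam,P):
    p=env.camera_params(cam); T=np.linalg.inv(c2w(cam))
    K=np.array([[p["fx"],0,p["cx"]],[0,p["fy"],p["cy"]],[0,0,1.]])
    return cv2.projectPoints(np.array(P,float),cv2.Rodrigues(T[:3,:3])[0],T[:3,3],K,np.array(p["distortion"]))[0].reshape(-1,2)
E
python3 - <<'E'
from h import *
o=env.get_obs(); print({k:np.round(v,3) for k,v in o.items()})
a=snap("scene","s0"); b=snap("side","d0")
cv2.imwrite("pics/both.png",np.vstack([a,b])[:, :][::1] if 0 else cv2.resize(np.hstack([a,b]),(800,300)))
for c in("scene","side"): marks(c,["tray","gate","slot","washer_a","nut","wingnut"])
E
```

```text
{'t': np.float64(0.0), 'qpos': array([-1.431,  0.435,  0.025,  1.574, -0.012,  1.134, -0.075]), 'joint_vel': array([ 0.001, -0.   ,  0.001,  0.001, -0.   ,  0.003, -0.   ]), 'tau': array([-0.0000e+00, -6.6786e+01,  9.8500e-01, -3.1445e+01, -6.1000e-02,
        4.3000e-02,  0.0000e+00]), 'ee_pos': array([0.15 , 0.606, 0.245]), 'tcp_rot': array([-1.463,  1.569, -1.705]), 'contact_force': array([-0.187, -0.801,  0.16 ]), 'wrist_torque': array([ 0.038, -0.036, -0.056]), 'width': np.float64(0.998)}
scene tray 0.74 [560.8  -1.5   0.6]
scene tray 0.71 [ 7.103e+02 -3.603e+02 -3.000e-01]
scene gate 0.56 [538.   59.1  88.8]
scene gate 0.25 [7.270e+02 3.707e+02 4.000e-01]
scene slot 0.56 [526.8  95.6   6.6]
scene washer_a 0.59 [524.4 -70.7  85.7]
scene washer_a 0.58 [644.4  42.4  86.3]
scene washer_a 0.49 [626.2 -38.1  88.4]
scene nut 0.76 [482.3 -21.4  87.6]
scene wingnut 0.16 [539.5  59.3  86.9]
side tray 0.83 [560.4  -5.6  -3.2]
side gate 0.89 [537.4  56.6  87.4]
side gate 0.38 [637.6  41.6  87.9]
side slot 0.63 [525.3  93.5   7.8]
side washer_a 0.48 [637.6  38.6  90.8]
side washer_a 0.43 [518.1 -73.8  90.1]
side washer_a 0.43 [628.1 -38.9  88.8]
side nut 0.52 [523.   95.2   8.4]
side nut 0.47 [478.2 -23.4  86.4]
side nut 0.18 [ 709.  -363.7   -2.5]
side wingnut 0.59 [562.3  -6.4  -1.4]
side wingnut 0.43 [ 593.4 -104.4   92.5]
```

View pics/s0.png

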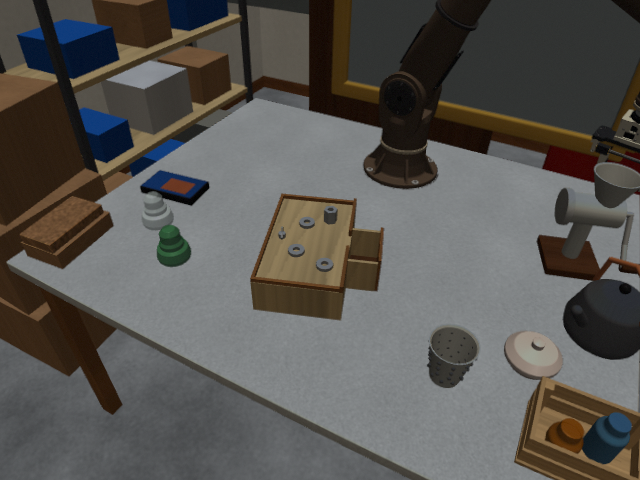

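View pics/d0.png

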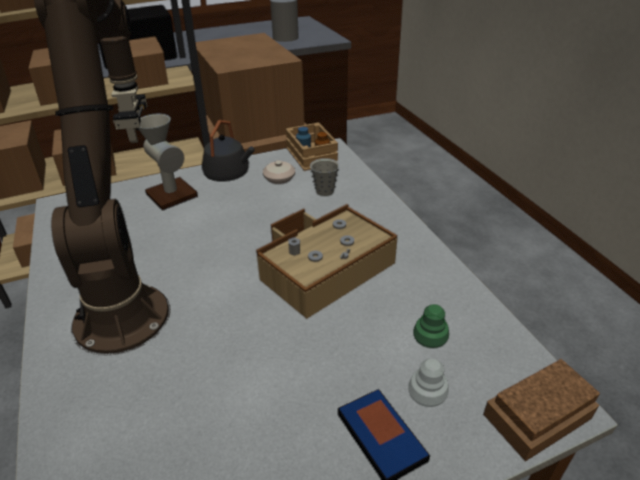

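Scene view: the box sits mid-table. In the scene image, the washers are near (307,222), (296,250) and (325,264), the nut at (330,214), the wing nut at (282,232), and the gate is on the right side. The networks agree with this: box +x points at about 110° yaw. Next I move over the box for a close wrist view.

Run:
```python
from h import *
T=T_tool(); print(np.round(T,3)); C=env.camera_params("wrist"); print(np.round(C["T_tool_cam"],3),C["fx"],C["cx"],C["cy"])
th=np.radians(109.6)
for n,tgt in(("over",[.56,-.01,.36]),):
    print(n, np.round(T[:3,:3].T@(np.array(tgt)-T[:3,3])*1000))
```

```text
[[ 0.     0.24   0.971  0.15 ]
 [ 0.     0.971 -0.24   0.607]
 [-1.     0.     0.     0.246]
 [ 0.     0.     0.     1.   ]]
[[ 0.001 -0.289  0.957 -0.138]
 [ 1.     0.001 -0.001  0.   ]
 [-0.001  0.957  0.289 -0.079]
 [ 0.     0.     0.     1.   ]] 362.78361174650314 324.7661257091615 243.6104198832572
over [-114. -500.  546.]
```

Run:
```python
from h import *
print(np.round(pix2w("side",[(150,200),(172,206),(195,193),(228,175),(325,190),(280,178)],0)*1000))
print(np.round(pix2w("scene",[(540,255),(562,282),(600,275),(448,382),(533,362)],0)*1000))
for z in(.2,.25,.3): print(z,np.round(pix2w("side",[(155,125)],z)*1000),np.round(pix2w("scene",[(617,175)],z)*1000))
```

```text
[[144. 558.   0.]
 [210. 487.   0.]
 [300. 541.   0.]
 [439. 620.   0.]
 [731. 376.   0.]
 [611. 520.   0.]]
[[234. 493.   0.]
 [315. 561.   0.]
 [238. 649.  -0.]
 [742. 384.   0.]
 [607. 534.   0.]]
0.2 [[221. 724. 200.]] [[ 65. 610. 200.]]
0.25 [[216. 604. 250.]] [[167. 593. 250.]]
0.3 [[211. 483. 300.]] [[269. 576. 300.]]
```

Call:
play_rows:
  motion:
    - {"x": -60, "y": 0, "z": 0, "claw": -0.6}
    - {"x": -120, "y": 0, "z": 0, "claw": -0.6}
    - {"x": -150, "y": -20, "z": 0, "claw": -0.6}
    - {"x": -150, "y": -70, "z": 20, "claw": -0.6}
    - {"x": -150, "y": -115, "z": 60, "ax": 10, "claw": -0.6}
    - {"x": -150, "y": -155, "z": 105, "ax": 18, "claw": -0.6}
    - {"x": -150, "y": -195, "z": 150, "ax": 26, "claw": -0.6}
    - {"x": -150, "y": -235, "z": 195, "ax": 34, "claw": -0.6}

```text
$.motion[0]: bad value
```

```bash
cat >> h.py <<'E'
def go(tgt,zyaw=None):
    """tool-frame shift mm to world target (m), turn ax deg for tool-z yaw (deg)"""
    T=T_tool(); s=T[:3,:3].T@(np.array(tgt)-T[:3,3])*1000
    y=np.degrees(np.arctan2(T[1,2],T[0,2])); a=0 if zyaw is None else -((zyaw-y+180)%360-180)
    print("tcp",np.round(T[:3,3]*1000,1),"zyaw",round(y,1),"tilt",np.round(T[2,:3],3),"shift",np.round(s,1),"ax",round(a,1))
E
python3 - <<'E'
from h import *
go([.55,.024,.32],-70.4)
E
```

```text
tcp [150.3 606.7 245.8] zyaw -13.9 tilt [-1.  0.  0.] shift [ -74.3 -469.5  528.1] ax 56.5
```

Call:
play_rows:
  motion:
    - {"x": -60, "y": 0, "z": 0, "ax": 0, "ay": 0, "az": 0, "claw": -0.6}
    - {"x": -120, "y": 0, "z": 0, "ax": 0, "ay": 0, "az": 0, "claw": -0.6}
    - {"x": -150, "y": -20, "z": 0, "ax": 0, "ay": 0, "az": 0, "claw": -0.6}
    - {"x": -150, "y": -70, "z": 20, "ax": 0, "ay": 0, "az": 0, "claw": -0.6}
    - {"x": -150, "y": -115, "z": 60, "ax": 10, "ay": 0, "az": 0, "claw": -0.6}
    - {"x": -150, "y": -155, "z": 105, "ax": 18, "ay": 0, "az": 0, "claw": -0.6}
    - {"x": -150, "y": -195, "z": 150, "ax": 26, "ay": 0, "az": 0, "claw": -0.6}
    - {"x": -150, "y": -235, "z": 195, "ax": 34, "ay": 0, "az": 0, "claw": -0.6}

```text
t: 1.7
ee_pos: [0.2839, 0.3298, 0.396]
tcp_rot: [2.049, 1.57, 1.208]
contact_force: [1.5, -0.3, -0.3]
width: 0.798
```

Run:
```python
from h import *
go([.55,.024,.32],-70.4)
```

```text
tcp [283.9 329.8 396. ] zyaw -48.2 tilt [-1.     0.001 -0.   ] shift [ 75.8  -5.7 405.4] ax 22.2
```

Call:
play_rows:
  motion:
    - {"x": 0, "y": 0, "z": 55, "ax": 4, "ay": 0, "az": 0, "claw": -0.6}
    - {"x": 0, "y": 0, "z": 115, "ax": 8, "ay": 0, "az": 0, "claw": -0.6}
    - {"x": 0, "y": 0, "z": 175, "ax": 12, "ay": 0, "az": 0, "claw": -0.6}
    - {"x": 20, "y": 0, "z": 235, "ax": 18, "ay": 0, "az": 0, "claw": -0.6}
    - {"x": 40, "y": -3, "z": 295, "ax": 22, "ay": 0, "az": 0, "claw": -0.6}
    - {"x": 60, "y": -5, "z": 355, "ax": 22, "ay": 0, "az": 0, "claw": -0.6}
    - {"x": 76, "y": -5, "z": 405, "ax": 22, "ay": 0, "az": 0, "claw": -0.6}
    - {"x": 76, "y": -5, "z": 405, "ax": 22, "ay": 0, "az": 0, "claw": -0.6}

```text
t: 2.7
ee_pos: [0.5512, 0.0205, 0.3184]
tcp_rot: [-0.825, 1.568, -2.057]
contact_force: [0.1, 1.1, 0.1]
width: 0.801
```

Run:
```python
from h import *
go([.55,.024,.32],-70.4)
snap("wrist","w1")
marks("wrist",["tray","gate","slot","washer_a","nut","wingnut"])
```

```text
tcp [551.2  20.5 318.4] zyaw -70.5 tilt [-1.    -0.002  0.002] shift [-1.6  0.  -3.7] ax -0.1
wrist tray 0.86 [558.6  -3.4   2.3]
wrist gate 0.92 [533.4  61.4  89.2]
wrist gate 0.38 [596.3 -96.4  89.6]
wrist slot 0.76 [525.8  95.7   8.1]
wrist washer_a 0.85 [623.4 -34.6  89. ]
wrist washer_a 0.72 [638.5  45.3  85.9]
wrist washer_a 0.6 [521.3 -66.1  90. ]
wrist nut 0.62 [475.9 -23.   87.7]
wrist wingnut 0.67 [594.9 -97.1  92.1]
```

View pics/w1.png

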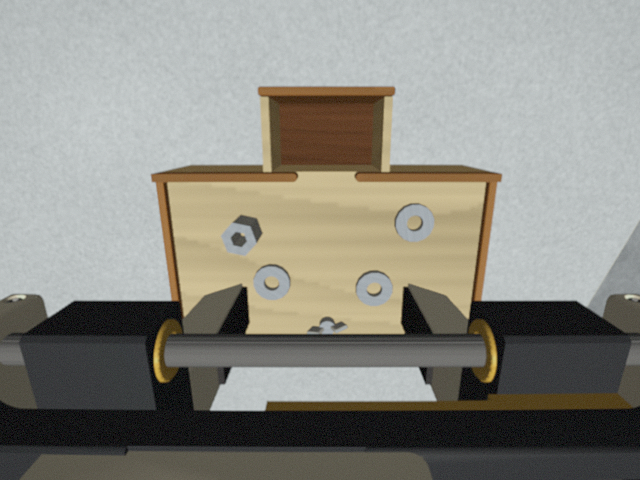

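Wrist view: gate between posts (297,176) and (357,176), slot above it. The washers are at (272,282), (374,288) and (414,223), the nut at (240,235), and the wing nut at (327,326). This matches the network marks. Next I refine the box frame and the washer centres.

Run:
```python
from h import *
P=pix2w("wrist",[(155,178),(499,179),(297,176),(357,176),(282,170),(372,170)],.108)[:4]
print(np.round(P*1000,1))
d=P[0]-P[1]; print("ey yaw",np.degrees(np.arctan2(d[1],d[0])),"len",np.linalg.norm(d))
print("posts gap",np.linalg.norm(P[2]-P[3]),"mid corners",(P[0]+P[1])/2,"mid posts",(P[2]+P[3])/2)
env.grab_frame("wrist")
for n in("washer_a","nut","wingnut"):
    for c in env.cut_out(n,"wrist"):
        m=np.argwhere(c["pixels"]).astype(np.float32)[:,::-1]
        if c["score"]<.3: continue
        h=cv2.minEnclosingCircle(m)[0]; 
        print(n,round(c["score"],2),len(m),np.round(h),np.round(pix2w("wrist",[h],.097)[0]*1000,1))
```

```text
[[383.1   6.6 108. ]
 [694.2 118.7 108. ]
 [510.8  54.8 108. ]
 [564.8  74.4 108. ]]
ey yaw -160.1924629514221 len 0.3307030815955091
posts gap 0.057359822895544726 mid corners [0.53866976 0.06263516 0.108     ] mid posts [0.53779582 0.06458752 0.108     ]
washer_a 0.91 970 [411. 228.] [637.6  42.8  97. ]
washer_a 0.64 966 [270. 286.] [521.1 -68.7  97. ]
washer_a 0.6 872 [371. 293.] [626.5 -38.5  97. ]
nut 0.87 1144 [241. 240.] [476.9 -29.3  97. ]
wingnut 0.51 295 [326. 332.] [ 596.4 -100.    97. ]
```

```bash
cat >> h.py <<'E'
G=np.array([.537,.061]); YAW=109.7
def setbox(): 
    a=np.radians(YAW); ex=np.array([np.cos(a),np.sin(a)]); ey=np.array([-ex[1],ex[0]]); return G-.068*ex,ex,ey
def tobox(w): o,ex,ey=setbox(); d=np.array(w[:2])-o; return np.round([d@ex*1000,d@ey*1000],1)
def plan(*wps):
    """(bx,by mm in box, z m, phi deg push direction, pushing with tool -z)"""
    o,ex,ey=setbox(); T=T_tool(); print("now box",tobox(T[:3,3]),"z",round(T[2,3]*1000,1))
    for bx,by,z,phi in wps: print(bx,by,z,phi,end=" | "); w=o+ex*bx/1000+ey*by/1000; go([*w,z],YAW+phi-180)
def washers():
    env.grab_frame("wrist"); T=c2w("wrist")
    for d in env.mark_of("washer_a","wrist"):
        if d["score"]>.3: w=T[:3,:3]@d["location"]+T[:3,3]; print("mark",round(d["score"],2),tobox(w),round(w[2],3))
    for c in env.cut_out("washer_a","wrist"):
        if c["score"]>.3:
            m=np.argwhere(c["pixels"]).astype(np.float32)[:,::-1]; u=cv2.minEnclosingCircle(m)[0]; print("cut",round(c["score"],2),len(m),np.round(u),tobox(pix2w("wrist",[u],.098)[0]))
E
python3 - <<'E'
from h import *
plan((-86,-68,.2,29),(-86,-68,.112,29),(0,-14,.112,29))
E
```

```text
now box [29.9 -0.3] z 320.1
-86 -68 0.2 29 | tcp [550.2  25.3 320.1] zyaw -70.1 tilt [-1.     0.001 -0.001] shift [120.1  67.1 116.2] ax -28.8
-86 -68 0.112 29 | tcp [550.2  25.3 320.1] zyaw -70.1 tilt [-1.     0.001 -0.001] shift [208.1  67.  116.3] ax -28.8
0 -14 0.112 29 | tcp [550.2  25.3 320.1] zyaw -70.1 tilt [-1.     0.001 -0.001] shift [208.1  13.3  30.2] ax -28.8
```

Call:
play_rows:
  motion:
    - {"x": 40, "y": 20, "z": 40, "ax": -10, "ay": 0, "az": 0, "claw": 0.82}
    - {"x": 80, "y": 45, "z": 80, "ax": -20, "ay": 0, "az": 0, "claw": 0.82}
    - {"x": 120, "y": 67, "z": 119, "ax": -29, "ay": 0, "az": 0, "claw": 0.82}
    - {"x": 140, "y": 67, "z": 119, "ax": -29, "ay": 0, "az": 0, "claw": 0.82}
    - {"x": 140, "y": 67, "z": 119, "ax": -29, "ay": 0, "az": 0, "claw": 0.82}
    - {"x": 140, "y": 67, "z": 119, "ax": -29, "ay": 0, "az": 0, "claw": 0.82}
    - {"x": 140, "y": 67, "z": 119, "ax": -29, "ay": 0, "az": 0, "claw": 0.82}
    - {"x": 140, "y": 67, "z": 119, "ax": -29, "ay": 0, "az": 0, "claw": 0.82}

```text
t: 4.25
ee_pos: [0.6541, -0.0632, 0.1812]
tcp_rot: [1.308, 1.568, 0.591]
contact_force: [1.1, -0.0, -0.5]
width: 0.095
```

```bash
sed -i 's/G=np.array(\[.537,.061\])/G=np.array([.538,.0585])/' h.py
python3 - <<'E'
from h import *
plan((-86,-68,.112,29),(0,-14,.112,29)); print(env.get_obs()["width"]*92)
snap("wrist","w2"); washers(); marks("wrist",["gate","slot","wingnut","nut"])
go([.5,0,.1])
E
```

```text
now box [-85.7 -68.3] z 181.2
-86 -68 0.112 29 | tcp [654.1 -63.2 181.2] zyaw -41.1 tilt [-1.     0.003  0.001] shift [69.2 -0.6  0.1] ax 0.2
0 -14 0.112 29 | tcp [654.1 -63.2 181.2] zyaw -41.1 tilt [-1.     0.003  0.001] shift [  69.1   -5.7 -101.3] ax 0.2
8.764905022265305
mark 0.92 [-42.6  58.4] 0.089
mark 0.79 [ 19.3 -86.8] 0.088
mark 0.67 [-51.4 -53.5] 0.087
cut 0.84 2740 [326. 205.] [-53.3 -49.9]
cut 0.65 3542 [166. 103.] [-46.4  58.2]
wrist gate 0.3 [625.7 -38.9  84.8]
wrist wingnut 0.98 [ 594.7 -100.1   88.2]
tcp [653.7 -63.7 180. ] zyaw -41.1 tilt [-1.     0.002 -0.   ] shift [  80.   -53.3 -157.6] ax 0
```

View pics/w2.png

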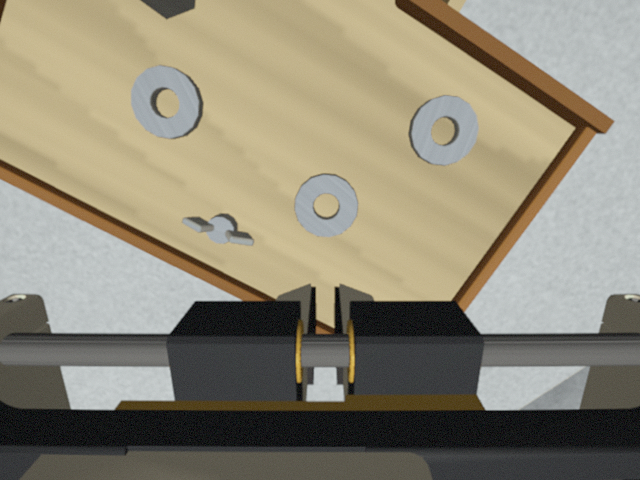

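The washer at (326,205) lines up with the finger centre at about (325,290), and the wing nut at (220,230) is well clear. I check the fence corner against the box frame before descending.

Run:
```python
from h import *
print([tobox(p) for p in pix2w("wrist",[(612,125),(398,3)],.108)],[tobox(p) for p in pix2w("wrist",[(578,127)],.09)])
plan((-84,-70,.112,32.5),(0,-15.5,.112,32.5))
```

```text
[array([  65.7, -166. ]), array([ 56.8, -30.1])] [array([  61.5, -160.3])]
now box [-86.  -67.7] z 180.0
-84 -70 0.112 32.5 | tcp [653.7 -63.7 180. ] zyaw -41.1 tilt [-1.     0.002 -0.   ] shift [68.   2.8 -0.6] ax -3.3
0 -15.5 0.112 32.5 | tcp [653.7 -63.7 180. ] zyaw -41.1 tilt [-1.     0.002 -0.   ] shift [  68.1   -3.8 -100.5] ax -3.3
```

Call:
play_rows:
  motion:
    - {"x": 40, "y": 3, "z": 0, "ax": -3, "ay": 0, "az": 0, "claw": 0.82}
    - {"x": 66, "y": 3, "z": 0, "ax": -3, "ay": 0, "az": 0, "claw": 0.82}
    - {"x": 68, "y": 3, "z": -1, "ax": -3, "ay": 0, "az": 0, "claw": 0.82}
    - {"x": 68, "y": 3, "z": -2, "ax": -3, "ay": 0, "az": 0, "claw": 0.82}
    - {"x": 68, "y": 2, "z": -15, "ax": -3, "ay": 0, "az": 0, "claw": 0.82}
    - {"x": 68, "y": 1, "z": -30, "ax": -3, "ay": 0, "az": 0, "claw": 0.82}
    - {"x": 68, "y": 0, "z": -45, "ax": -3, "ay": 0, "az": 0, "claw": 0.82}
    - {"x": 68, "y": -1, "z": -60, "ax": -3, "ay": 0, "az": 0, "claw": 0.82}

```text
t: 5.65
ee_pos: [0.607, -0.0239, 0.1124]
tcp_rot: [1.646, 1.569, 0.981]
contact_force: [1.2, 0.3, 0.6]
width: 0.091
```

Run:
```python
from h import *
print(env.get_obs()["contact_force"])
plan((0,-15.5,.112,32.5))
washers()
plan((0,-15.5,.112,32.5))
```

```text
[1.22108986 0.26069415 0.64840071]
now box [-32.9 -37.2] z 112.4
0 -15.5 0.112 32.5 | tcp [607.  -23.9 112.4] zyaw -38.1 tilt [-1.     0.002 -0.   ] shift [  0.4  -0.9 -39.4] ax -0.3
mark 0.86 [-43.3  58. ] 0.088
mark 0.8 [ 19.1 -87.3] 0.087
mark 0.72 [ -4.5 -21.6] 0.087
cut 0.88 5428 [326. 246.] [ -5.8 -20.3]
cut 0.85 6094 [126. 225.] [-43.9  58.2]
cut 0.79 5238 [482. 276.] [ 20.  -87.4]
now box [-32.6 -37.3] z 112.1
0 -15.5 0.112 32.5 | tcp [607.  -23.7 112.1] zyaw -38.0 tilt [-1.     0.002 -0.001] shift [  0.1  -1.  -39.2] ax -0.2
```

Call:
play_rows:
  motion:
    - {"x": 0, "y": -1, "z": -14, "ax": 0, "ay": 0, "az": 0, "claw": 0.82}
    - {"x": 0, "y": -1, "z": -28, "ax": 0, "ay": 0, "az": 0, "claw": 0.82}
    - {"x": 0, "y": -1, "z": -38, "ax": 0, "ay": 0, "az": 0, "claw": 0.82}
    - {"x": 0, "y": -1, "z": -38, "ax": 0, "ay": 0, "az": 0, "claw": 0.82}
    - {"x": 0, "y": -1, "z": -5, "ax": 0, "ay": 0, "az": 0, "claw": 0.82}
    - {"x": 0, "y": -10, "z": -8, "ax": 10, "ay": 0, "az": 0, "claw": 0.82}
    - {"x": 0, "y": -20, "z": -15, "ax": 20, "ay": 0, "az": 0, "claw": 0.82}
    - {"x": 0, "y": -30, "z": -22, "ax": 32, "ay": 0, "az": 0, "claw": 0.82}

```text
t: 6.8
ee_pos: [0.571, -0.0342, 0.1119]
tcp_rot: [2.859, 1.569, 1.652]
contact_force: [0.3, 0.2, 0.4]
width: 0.092
```

Run:
```python
from h import *
import time
env.grab_frame("wrist")
snap("wrist","w3")
washers(); marks("wrist",["gate","slot"])
P=[[*(setbox()[0]+setbox()[1]*.068+setbox()[2]*s),.108] for s in(.028,-.028)]; print(np.round(w2pix("wrist",P)))
plan((-25,0,.112,0),(25,0,.112,0),(45,0,.112,0))
```

```text
mark 0.81 [ 19. -90.] 0.087
mark 0.7 [27.8 -1.2] 0.085
cut 0.73 5820 [328. 185.] [28.   0.4]
cut 0.58 604 [192. 316.] [-34.4  61.5]
wrist slot 0.88 [529.1  96.1   5.3]
[[255.  76.]
 [409.  81.]]
now box [-30.1  -0.8] z 112.1
-25 0 0.112 0 | tcp [571.8 -33.5 112.1] zyaw -68.6 tilt [-1.     0.001 -0.002] shift [ 0.1 -0.7 -5.1] ax 1.7
25 0 0.112 0 | tcp [571.8 -33.5 112.1] zyaw -68.6 tilt [-1.     0.001 -0.002] shift [  0.2   0.8 -55.1] ax 1.7
45 0 0.112 0 | tcp [571.8 -33.5 112.1] zyaw -68.6 tilt [-1.     0.001 -0.002] shift [  0.3   1.4 -75.1] ax 1.7
```

View pics/w3.png

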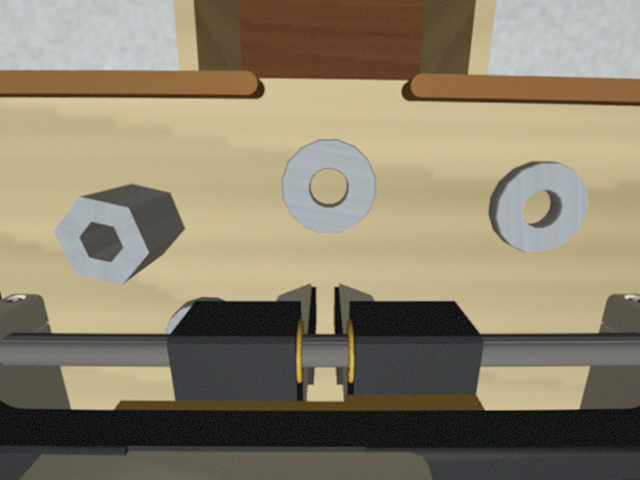

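The washer at (328,186) is centred on the gate, between post ends at cols 262 and 403. Next, the push straight through.

Call:
play_rows:
  motion:
    - {"x": 0, "y": 0, "z": -14, "ax": 1.7, "ay": 0, "az": 0, "claw": 0.82}
    - {"x": 0, "y": 0, "z": -28, "ax": 1.7, "ay": 0, "az": 0, "claw": 0.82}
    - {"x": 0, "y": 1, "z": -42, "ax": 1.7, "ay": 0, "az": 0, "claw": 0.82}
    - {"x": 0, "y": 1, "z": -56, "ax": 1.7, "ay": 0, "az": 0, "claw": 0.82}
    - {"x": 0, "y": 1, "z": -68, "ax": 1.7, "ay": 0, "az": 0, "claw": 0.82}
    - {"x": 0, "y": 1, "z": -80, "ax": 1.7, "ay": 0, "az": 0, "claw": 0.82}
    - {"x": 0, "y": 1, "z": -90, "ax": 1.7, "ay": 0, "az": 0, "claw": 0.82}
    - {"x": 0, "y": 1, "z": -90, "ax": 1.7, "ay": 0, "az": 0, "claw": 0.82}

```text
t: 8.15
ee_pos: [0.5396, 0.0517, 0.1122]
tcp_rot: [2.805, 1.568, 1.579]
contact_force: [1.2, 0.3, 0.4]
width: 0.088
```

Run:
```python
from h import *
env.grab_frame("wrist")
washers(); print(env.get_obs()["contact_force"])
# W1: behind start, W2 behind
plan((20,0,.145,0),(-75,80,.15,-39),(-75,80,.112,-39))
for c in("scene","side"):
    env.grab_frame(c); marks(c,["washer_a"])
```

```text
mark 0.96 [ 19.5 -88.8] 0.087
mark 0.59 [113.2  -0.8] 0.012
cut 0.68 2471 [328. 177.] [120.9   0.3]
cut 0.64 2385 [511. 384.] [ 18.2 -91.7]
[-0.21076012 -0.21932917  0.51386766]
now box [59.4  0.9] z 112.3
20 0 0.145 0 | tcp [540.1  50.1 112.3] zyaw -70.4 tilt [-1.     0.001 -0.002] shift [-32.7   1.   39.3] ax -0.1
-75 80 0.15 -39 | tcp [540.1  50.1 112.3] zyaw -70.4 tilt [-1.     0.001 -0.002] shift [-38.  -78.9 134.4] ax 38.9
-75 80 0.112 -39 | tcp [540.1  50.1 112.3] zyaw -70.4 tilt [-1.     0.001 -0.002] shift [  0.  -79.  134.4] ax 38.9
scene washer_a 0.7 [594.6 -97.4  87.8]
scene washer_a 0.52 [645.4  43.9  86.9]
scene washer_a 0.44 [524.2 -70.9  91.6]
scene washer_a 0.17 [563.   -1.3   0.8]
side washer_a 0.57 [518.5 -70.7  92.5]
side washer_a 0.55 [638.6  45.4  88.4]
side washer_a 0.41 [ 469.6 -572.    -1.9]
```

The first washer is in the slot (mark at box 113,-1, z 12 mm). Next is the washer at (-46,58).

Call:
play_rows:
  motion:
    - {"x": -30, "y": 0, "z": 8, "ax": 0, "ay": 0, "az": 0, "claw": 0.82}
    - {"x": -55, "y": 0, "z": 30, "ax": 5, "ay": 0, "az": 0, "claw": 0.82}
    - {"x": -55, "y": -25, "z": 70, "ax": 15, "ay": 0, "az": 0, "claw": 0.82}
    - {"x": -55, "y": -55, "z": 105, "ax": 25, "ay": 0, "az": 0, "claw": 0.82}
    - {"x": -55, "y": -81, "z": 134, "ax": 35, "ay": 0, "az": 0, "claw": 0.82}
    - {"x": -50, "y": -81, "z": 134, "ax": 39, "ay": 0, "az": 0, "claw": 0.82}
    - {"x": -50, "y": -81, "z": 134, "ax": 39, "ay": 0, "az": 0, "claw": 0.82}
    - {"x": -50, "y": -81, "z": 134, "ax": 39, "ay": 0, "az": 0, "claw": 0.82}

```text
t: 9.55
ee_pos: [0.509, -0.1029, 0.162]
tcp_rot: [-2.982, 1.569, 1.396]
contact_force: [1.3, -0.1, -0.2]
width: 0.094
```

Run:
```python
from h import *
env.grab_frame("wrist"); env.grab_frame("wrist")
washers()
plan((-75,82,.112,-39),(3,18,.112,-39))
```

```text
mark 0.63 [-44.2  57.4] 0.087
cut 0.59 3314 [326. 210.] [-45.6  58.6]
now box [-74.3  81.8] z 162.0
-75 82 0.112 -39 | tcp [ 508.9 -103.   162. ] zyaw -109.3 tilt [-1.    -0.    -0.002] shift [50.   0.3  0.8] ax 0.0
3 18 0.112 -39 | tcp [ 508.9 -103.   162. ] zyaw -109.3 tilt [-1.    -0.    -0.002] shift [  50.3    1.  -100.1] ax 0.0
```

Call:
play_rows:
  motion:
    - {"x": 35, "y": 0, "z": 0, "ax": 0, "ay": 0, "az": 0, "claw": 0.82}
    - {"x": 50, "y": 0, "z": 0, "ax": 0, "ay": 0, "az": 0, "claw": 0.82}
    - {"x": 50, "y": 0, "z": -2, "ax": 0, "ay": 0, "az": 0, "claw": 0.82}
    - {"x": 50, "y": 0, "z": -16, "ax": 0, "ay": 0, "az": 0, "claw": 0.82}
    - {"x": 50, "y": 0, "z": -30, "ax": 0, "ay": 0, "az": 0, "claw": 0.82}
    - {"x": 50, "y": 0, "z": -44, "ax": 0, "ay": 0, "az": 0, "claw": 0.82}
    - {"x": 50, "y": 1, "z": -58, "ax": 0, "ay": 0, "az": 0, "claw": 0.82}
    - {"x": 50, "y": 1, "z": -70, "ax": 0, "ay": 0, "az": 0, "claw": 0.82}

```text
t: 10.8
ee_pos: [0.5335, -0.0361, 0.1123]
tcp_rot: [3.102, 1.569, 1.195]
contact_force: [-0.5, -1.9, 1.2]
width: 0.088
```

Run:
```python
from h import *
env.grab_frame("wrist"); env.grab_frame("wrist")
washers()
plan((3,18,.112,-39),(-22,38,.112,-39),(-30,0,.112,0))
```

```text
mark 0.92 [114.3   0.8] 0.013
mark 0.89 [ 19.  -87.4] 0.088
mark 0.79 [ 5.9 16.2] 0.084
cut 0.93 8709 [515.  51.] [ 19.1 -87.1]
cut 0.84 5358 [324. 244.] [ 4.9 17.9]
now box [-20.5  37.2] z 112.1
3 18 0.112 -39 | tcp [532.8 -37.4 112.1] zyaw -109.3 tilt [-1.    -0.    -0.002] shift [  0.2   0.1 -30.4] ax 0.0
-22 38 0.112 -39 | tcp [532.8 -37.4 112.1] zyaw -109.3 tilt [-1.    -0.    -0.002] shift [0.1 0.3 1.7] ax 0.0
-30 0 0.112 0 | tcp [532.8 -37.4 112.1] zyaw -109.3 tilt [-1.    -0.    -0.002] shift [  0.2  34.9 -16. ] ax -39.0
```

Call:
play_rows:
  motion:
    - {"x": 0, "y": 0, "z": -14, "ax": 0, "ay": 0, "az": 0, "claw": 0.82}
    - {"x": 0, "y": 0, "z": -27, "ax": 0, "ay": 0, "az": 0, "claw": 0.82}
    - {"x": 0, "y": 0, "z": -27, "ax": 0, "ay": 0, "az": 0, "claw": 0.82}
    - {"x": 0, "y": 0, "z": 4, "ax": 0, "ay": 0, "az": 0, "claw": 0.82}
    - {"x": 0, "y": 12, "z": 0, "ax": -10, "ay": 0, "az": 0, "claw": 0.82}
    - {"x": 0, "y": 24, "z": -8, "ax": -20, "ay": 0, "az": 0, "claw": 0.82}
    - {"x": 0, "y": 35, "z": -16, "ax": -30, "ay": 0, "az": 0, "claw": 0.82}
    - {"x": 0, "y": 35, "z": -16, "ax": -39, "ay": 0, "az": 0, "claw": 0.82}

```text
t: 12.05
ee_pos: [0.572, -0.0335, 0.1121]
tcp_rot: [2.3, 1.569, 1.079]
contact_force: [-0.8, 0.3, 0.2]
width: 0.089
```

Run:
```python
from h import *
env.grab_frame("wrist"); env.grab_frame("wrist")
washers()
plan((-25,0,.112,0),(60,0,.112,0))
```

```text
mark 0.98 [27.3  0.3] 0.088
mark 0.72 [ 15.  -87.4] 0.089
mark 0.63 [111.1  -3.2] 0.015
cut 0.82 2887 [326.  22.] [88.5 -0.2]
cut 0.68 5966 [325. 186.] [27.7  0.5]
cut 0.59 6281 [533. 205.] [ 19.4 -88.3]
now box [-30.2   0.2] z 112.1
-25 0 0.112 0 | tcp [570.9 -34.  112.1] zyaw -70.5 tilt [-1.     0.001 -0.002] shift [ 0.1  0.2 -5.2] ax -0.2
60 0 0.112 0 | tcp [570.9 -34.  112.1] zyaw -70.5 tilt [-1.     0.001 -0.002] shift [  0.3  -0.2 -90.2] ax -0.2
```

Call:
play_rows:
  motion:
    - {"x": 0, "y": 0, "z": -14, "ax": 0, "ay": 0, "az": 0, "claw": 0.82}
    - {"x": 0, "y": 0, "z": -28, "ax": 0, "ay": 0, "az": 0, "claw": 0.82}
    - {"x": 0, "y": 0, "z": -42, "ax": 0, "ay": 0, "az": 0, "claw": 0.82}
    - {"x": 0, "y": 0, "z": -56, "ax": 0, "ay": 0, "az": 0, "claw": 0.82}
    - {"x": 0, "y": 0, "z": -68, "ax": 0, "ay": 0, "az": 0, "claw": 0.82}
    - {"x": 0, "y": 0, "z": -80, "ax": 0, "ay": 0, "az": 0, "claw": 0.82}
    - {"x": 0, "y": 0, "z": -90, "ax": 0, "ay": 0, "az": 0, "claw": 0.82}
    - {"x": 0, "y": 0, "z": -90, "ax": 0, "ay": 0, "az": 0, "claw": 0.82}

```text
t: 13.3
ee_pos: [0.5406, 0.0519, 0.1122]
tcp_rot: [2.91, 1.568, 1.681]
contact_force: [-0.1, 0.3, -0.3]
width: 0.092
```

Run:
```python
from h import *
env.grab_frame("wrist"); snap("wrist","w4")
washers()
plan((19.5,-127,.15,90),(19.5,-127,.112,90))
```

```text
mark 0.87 [92.3  0.8] 0.023
mark 0.74 [ 17.3 -86.5] 0.089
mark 0.57 [112.7  -1. ] 0.013
cut 0.83 2547 [324. 209.] [107.3   0.8]
cut 0.82 1516 [326. 176.] [ 1.213e+02 -1.000e-01]
cut 0.69 2417 [510. 384.] [ 18.  -92.3]
now box [59.3 -0.1] z 112.3
19.5 -127 0.15 90 | tcp [541.1  50.3 112.3] zyaw -70.6 tilt [-1.     0.001 -0.002] shift [-37.6 127.1  39.1] ax -90.3
19.5 -127 0.112 90 | tcp [541.1  50.3 112.3] zyaw -70.6 tilt [-1.     0.001 -0.002] shift [  0.4 127.1  39.2] ax -90.3
```

View pics/w4.png

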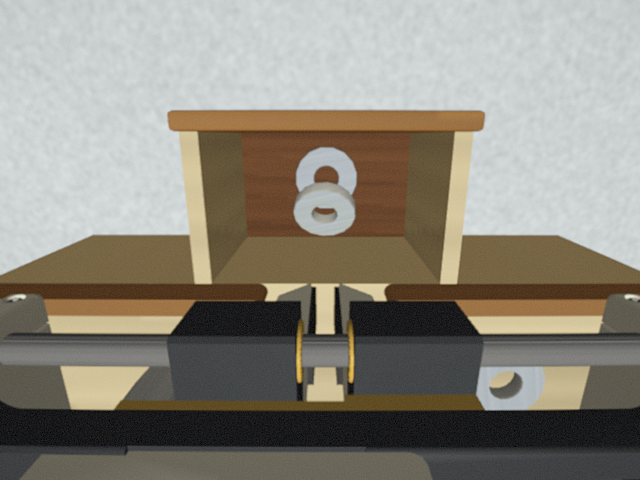

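Two washers are in the slot, at (326,177) and (324,209). Next is the third, at box (19,-88).

Call:
play_rows:
  motion:
    - {"x": -30, "y": 0, "z": 5, "ax": 0, "ay": 0, "az": 0, "claw": 0.82}
    - {"x": -60, "y": 10, "z": 15, "ax": -10, "ay": 0, "az": 0, "claw": 0.82}
    - {"x": -60, "y": 30, "z": 25, "ax": -20, "ay": 0, "az": 0, "claw": 0.82}
    - {"x": -60, "y": 50, "z": 39, "ax": -30, "ay": 0, "az": 0, "claw": 0.82}
    - {"x": -60, "y": 70, "z": 39, "ax": -40, "ay": 0, "az": 0, "claw": 0.82}
    - {"x": -60, "y": 90, "z": 39, "ax": -50, "ay": 0, "az": 0, "claw": 0.82}
    - {"x": -60, "y": 110, "z": 39, "ax": -60, "ay": 0, "az": 0, "claw": 0.82}
    - {"x": -60, "y": 127, "z": 39, "ax": -70, "ay": 0, "az": 0, "claw": 0.82}

```text
t: 14.55
ee_pos: [0.6745, 0.0553, 0.1722]
tcp_rot: [1.477, 1.569, 1.472]
contact_force: [-1.0, -0.4, -0.0]
width: 0.091
```

Run:
```python
from h import *
env.grab_frame("wrist"); washers()
plan((19.5,-127,.15,90))
```

```text
mark 0.95 [ 18.8 -85.9] 0.088
mark 0.91 [93.9 -0.1] 0.024
mark 0.55 [114.5  -1.7] 0.012
cut 0.94 2908 [301. 206.] [ 19.7 -85.4]
cut 0.88 2220 [361.  34.] [ 82.1 -11.8]
cut 0.78 1570 [387.  30.] [ 95.6 -14.4]
now box [  19.  -126.3] z 172.0
19.5 -127 0.15 90 | tcp [673.4  54.9 172. ] zyaw -0.8 tilt [-1.     0.002 -0.001] shift [22.   0.7  0.5] ax -20.5
```

Call:
play_rows:
  motion:
    - {"x": 0, "y": 0, "z": 0, "ax": -10, "ay": 0, "az": 0, "claw": 0.82}
    - {"x": 20, "y": 1, "z": 0, "ax": -20.5, "ay": 0, "az": 0, "claw": 0.82}
    - {"x": 50, "y": 1, "z": 0, "ax": -20.5, "ay": 0, "az": 0, "claw": 0.82}
    - {"x": 60, "y": 1, "z": 0, "ax": -20.5, "ay": 0, "az": 0, "claw": 0.82}
    - {"x": 60, "y": 1, "z": 0, "ax": -20.5, "ay": 0, "az": 0, "claw": 0.82}

```text
t: 15.38
ee_pos: [0.6728, 0.0557, 0.1117]
tcp_rot: [2.215, 1.569, 2.557]
contact_force: [0.5, 0.3, 0.6]
width: 0.09
```

Run:
```python
from h import *
env.grab_frame("wrist"); washers()
plan((20,-30,.112,90))
```

```text
mark 0.78 [89.1  2.1] 0.022
mark 0.78 [117.2  -1.2] 0.012
mark 0.68 [ 17.9 -88.5] 0.087
cut 0.87 5295 [322. 232.] [ 18.9 -89.2]
cut 0.71 2010 [477.  52.] [ 78.5 -18. ]
cut 0.7 2093 [456.  44.] [ 70.2 -15.1]
cut 0.62 162025 [320. 149.] [ 18.1 -54.2]
now box [  19.8 -127.3] z 113.3
20 -30 0.112 90 | tcp [674.1  56.  113.3] zyaw 19.7 tilt [-1.     0.001  0.002] shift [  1.1   0.1 -97.3] ax -0.0
```

Call:
play_rows:
  motion:
    - {"x": 1, "y": 0, "z": -13, "ax": 0, "ay": 0, "az": 0, "claw": 0.82}
    - {"x": 1, "y": 0, "z": -26, "ax": 0, "ay": 0, "az": 0, "claw": 0.82}
    - {"x": 1, "y": 0, "z": -39, "ax": 0, "ay": 0, "az": 0, "claw": 0.82}
    - {"x": 1, "y": 0, "z": -52, "ax": 0, "ay": 0, "az": 0, "claw": 0.82}
    - {"x": 1, "y": 0, "z": -65, "ax": 0, "ay": 0, "az": 0, "claw": 0.82}
    - {"x": 1, "y": 0, "z": -78, "ax": 0, "ay": 0, "az": 0, "claw": 0.82}
    - {"x": 1, "y": 0, "z": -90, "ax": 0, "ay": 0, "az": 0, "claw": 0.82}
    - {"x": 1, "y": 0, "z": -95, "ax": 0, "ay": 0, "az": 0, "claw": 0.82}

```text
t: 16.58
ee_pos: [0.5837, 0.0237, 0.1121]
tcp_rot: [0.767, 1.569, 1.11]
contact_force: [1.6, 0.7, 1.0]
width: 0.089
```

Run:
```python
from h import *
env.grab_frame("wrist"); env.grab_frame("wrist"); washers()
plan((20,-60,.112,90),(-35,0,.15,0))
```

```text
mark 0.87 [93.   0.4] 0.023
mark 0.76 [17.6  1.2] 0.086
mark 0.69 [113.9  -2.4] 0.011
cut 0.94 5464 [324. 245.] [20.1 -0.1]
cut 0.75 1370 [443. 211.] [70.8 15.3]
cut 0.64 1531 [464. 208.] [79.6 16.5]
now box [ 20.  -32.3] z 111.9
20 -60 0.112 90 | tcp [584.6  24.2 111.9] zyaw 19.7 tilt [-1.     0.001  0.001] shift [-0.1  0.  27.7] ax -0.0
-35 0 0.15 0 | tcp [584.6  24.2 111.9] zyaw 19.7 tilt [-1.     0.001  0.001] shift [-38.2 -55.  -32.2] ax 90.0
```

Call:
play_rows:
  motion:
    - {"x": 0, "y": 0, "z": 25, "ax": 0, "ay": 0, "az": 0, "claw": 0.82}
    - {"x": -40, "y": 0, "z": 25, "ax": 10, "ay": 0, "az": 0, "claw": 0.82}
    - {"x": -50, "y": -15, "z": 15, "ax": 20, "ay": 0, "az": 0, "claw": 0.82}
    - {"x": -50, "y": -30, "z": 0, "ax": 30, "ay": 0, "az": 0, "claw": 0.82}
    - {"x": -50, "y": -45, "z": -10, "ax": 40, "ay": 0, "az": 0, "claw": 0.82}
    - {"x": -50, "y": -58, "z": -20, "ax": 50, "ay": 0, "az": 0, "claw": 0.82}
    - {"x": -50, "y": -58, "z": -32, "ax": 60, "ay": 0, "az": 0, "claw": 0.82}
    - {"x": -50, "y": -58, "z": -32, "ax": 70, "ay": 0, "az": 0, "claw": 0.82}

```text
t: 17.82
ee_pos: [0.5733, -0.0418, 0.1616]
tcp_rot: [2.43, 1.569, 1.545]
contact_force: [0.9, 0.1, 0.1]
width: 0.085
```

Run:
```python
from h import *
plan((-38,0,.112,0))
```

```text
now box [-38.3   0.6] z 161.6
-38 0 0.112 0 | tcp [573.3 -41.8 161.6] zyaw -50.7 tilt [-1.     0.001 -0.001] shift [49.6  0.6 -0. ] ax 19.6
```

Call:
play_rows:
  motion:
    - {"x": 0, "y": 0, "z": 0, "ax": 10, "ay": 0, "az": 0, "claw": 0.82}
    - {"x": 20, "y": 0, "z": 0, "ax": 19.6, "ay": 0, "az": 0, "claw": 0.82}
    - {"x": 45, "y": 0, "z": 0, "ax": 19.6, "ay": 0, "az": 0, "claw": 0.82}
    - {"x": 49.5, "y": 0, "z": 0, "ax": 19.6, "ay": 0, "az": 0, "claw": 0.82}
    - {"x": 49.5, "y": 0, "z": 0, "ax": 19.6, "ay": 0, "az": 0, "claw": 0.82}

```text
t: 18.45
ee_pos: [0.5735, -0.0418, 0.1123]
tcp_rot: [2.905, 1.569, 1.678]
contact_force: [0.2, 0.3, -0.1]
width: 0.086
```

Run:
```python
from h import *
env.grab_frame("wrist"); washers()
plan((25,0,.112,0),(59,0,.112,0))
```

```text
mark 0.88 [94.5  2.6] 0.023
mark 0.56 [17.9  1.3] 0.089
cut 0.89 5896 [328. 182.] [20.8 -0.5]
cut 0.64 2832 [324.  35.] [76.   0.9]
cut 0.56 776 [328.  11.] [84.2 -0.3]
now box [-38.6   0. ] z 113.0
25 0 0.112 0 | tcp [573.9 -41.9 113. ] zyaw -70.3 tilt [-1.     0.002 -0.001] shift [  1.1   0.  -63.6] ax -0.0
59 0 0.112 0 | tcp [573.9 -41.9 113. ] zyaw -70.3 tilt [-1.     0.002 -0.001] shift [  1.1   0.  -97.6] ax -0.0
```

Call:
play_rows:
  motion:
    - {"x": 1, "y": 0, "z": -16, "ax": 0, "ay": 0, "az": 0, "claw": 0.82}
    - {"x": 1, "y": 0, "z": -30, "ax": 0, "ay": 0, "az": 0, "claw": 0.82}
    - {"x": 1, "y": 0, "z": -44, "ax": 0, "ay": 0, "az": 0, "claw": 0.82}
    - {"x": 1, "y": 0, "z": -58, "ax": 0, "ay": 0, "az": 0, "claw": 0.82}
    - {"x": 1, "y": 0, "z": -72, "ax": 0, "ay": 0, "az": 0, "claw": 0.82}
    - {"x": 1, "y": 0, "z": -86, "ax": 0, "ay": 0, "az": 0, "claw": 0.82}
    - {"x": 1, "y": 0, "z": -98, "ax": 0, "ay": 0, "az": 0, "claw": 0.82}
    - {"x": 1, "y": 0, "z": -98, "ax": 0, "ay": 0, "az": 0, "claw": 0.82}

```text
t: 19.65
ee_pos: [0.5404, 0.0519, 0.1119]
tcp_rot: [2.447, 1.568, 1.222]
contact_force: [-0.2, -0.0, -0.7]
width: 0.091
```

Call:
play_rows:
  motion:
    - {"x": 0, "y": 0, "z": 8, "ax": 0, "ay": 0, "az": 0, "claw": 0.82}
    - {"x": -30, "y": 0, "z": 15, "ax": 0, "ay": 0, "az": 0, "claw": 0.82}
    - {"x": -80, "y": 0, "z": 20, "ax": 0, "ay": 0, "az": 0, "claw": 0.82}
    - {"x": -130, "y": 0, "z": 20, "ax": 0, "ay": 0, "az": 0, "claw": 0.82}
    - {"x": -160, "y": 0, "z": 20, "ax": 0, "ay": 0, "az": 0, "claw": 0.82}
    - {"x": -160, "y": 0, "z": 20, "ax": 0, "ay": 0, "az": 0, "claw": 0.82}
    - {"x": -160, "y": 0, "z": 20, "ax": 0, "ay": 0, "az": 0, "claw": 0.82}

```text
t: 20.52
ee_pos: [0.5467, 0.032, 0.2712]
tcp_rot: [2.785, 1.569, 1.559]
contact_force: [-0.1, 0.6, 0.1]
width: 0.088
```

Run:
```python
from h import *
env.grab_frame("wrist"); snap("wrist","w5")
washers(); marks("wrist",["nut","wingnut"]); o=env.get_obs(); print(o["t"],o["contact_force"])
```

```text
mark 0.74 [79.7  3.4] 0.036
mark 0.72 [93.6 -0.3] 0.023
mark 0.64 [113.7   1.1] 0.013
cut 0.96 924 [324. 172.] [88.7  2.1]
cut 0.82 572 [325. 160.] [98.2  1.4]
cut 0.61 547 [327. 141.] [114.   0.]
wrist nut 0.7 [480.2 -27.   85.6]
wrist wingnut 0.48 [597.9 -96.9  89. ]
wrist wingnut 0.38 [534.7  59.8  88.2]
20.875 [ 0.32177892 -0.1726692  -0.62401425]
```

View pics/w5.png

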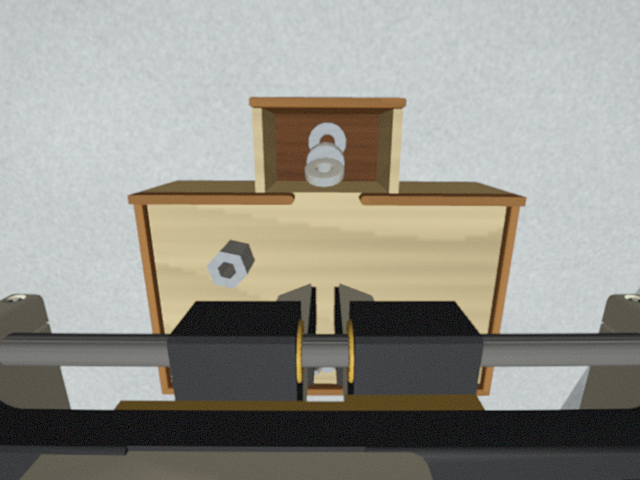

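All three washers are stacked, leaning, in the slot at (327,141), (325,160) and (324,172). The nut is at (230,265), its original spot, and the deck is otherwise clear. The arm is up and free.

Run:
```python
from h import *
washers()
env.sign_off()
```

```text
mark 0.76 [93.6 -3.2] 0.022
mark 0.75 [114.6   1.5] 0.016
mark 0.7 [1.6 5.3] 0.002
mark 0.6 [79.7  3.7] 0.039
cut 0.89 527 [325. 160.] [99.1  0.7]
cut 0.6 148 [324. 370.] [-106.8    1.7]
cut 0.58 960 [323. 172.] [89.1  2.2]
cut 0.58 562 [326. 141.] [ 1.142e+02 -1.000e-01]
the job is handed in; nothing more can be done
```

All three washers are in the slot. I slid each one with the nearly shut fingertips to a point in front of the gate, then pushed it straight through. The job was handed in at about 21 s on the robot's clock, against the 72 s limit.

**Washers:** the last wrist picture showed them stacked and leaning, at box x of about 80, 94 and 114 mm, y within 4 mm of the middle, and heights of about 39, 22 and 16 mm. Two looks a fraction of a second apart agreed to within about 3 mm, so they appear to be at rest.

**Nuts:** the hexagon nut and wing nut were found within about 5 mm of where they started, which is the networks' own accuracy.

**Arm:** it was raised clear, and the last force reading was about 0.7 N, which is noise level.

**Weak or disagreeing checks:**
- In the final look the networks also gave two spurious washer hits: a mark at the box origin at table height and a cut-out at the wing nut's place. The picture shows no washer at either.
- My first box estimate was off by about 3 mm because the arm was still settling. I corrected it before any pushing.
- I did not measure the goods on the table again at the end. The arm never came near them after the start.

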